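# Cross the polarisers of a strain viewer and slide in its tint plate

## Robot

A 6-joint arm with a two-finger parallel gripper is mounted at the origin on a cart in front of the work surface, level with it; the furniture and walls round the work are solid. World frame = base frame: x ahead of the robot, y to its left, z up, the work surface at z = 0. Lengths are in m, angles in rad, forces in N, time in s.
With the tool pointing down it reaches from about 0.275 to 0.725 m from the base axis. Payload 5.6 kg.
Tool frame: the origin (TCP) lies on the centre line of the jaws, within the pads' length; the fingertips stand 14 mm ahead of it and the grasp point (between the pads) lies 5 mm behind it (tip_extent is the distance from the TCP to the fingertips, in m); z points along the fingers, y is the line along which they close (so a half turn about z gives the same grasp; the last joint's range is limited). The gripper opens to 85 mm and grips with 20 to 120 N. Pads are 22 mm wide; open, the fingers measure 114 mm over their backs; the gripper's body (76 mm by 85 mm) begins 54 mm behind the grasp point. The pads swing forward as they close: fully open they stand 13 mm farther back than shut.
Start: joints at [-0.983, 0.255, 0.108, 0, -1.424, -0.285], TCP at [0.164, -0.525, 0.245] pointing down, gripper open.
Joint ranges: [-2.95, 2.95], [-1.21, 1.97], [-1.09, 1.5], [-2.87, 1.71], [-2.94, -0.07], [-3.05, 3.05]. Speed limits (rad/s): [2.57, 2.57, 3.14, 3.14, 3.14, 3.14].

## Interface

Orientations are given as a unit quaternion [x, y, z, w].
In Python, from station import read_state, capture, camera_params, hand_in, tip_extent gives the robot as it stands.
- The arm moves only by the tool play_rows, never from a script. Its argument "plan" is text: rows parted by semicolons, each of 6 numbers parted by spaces: the shift along the tool's x, y, z in units of 500 mm (1.0 is 500 mm), then the turn, a rotation vector about the tool's x, y, z in units of 120 degrees (1.0 is 120 degrees). A call has 1 to 5 rows; each row shifts and turns the commanded pose from where the row before left it, along the tool's axes as they then stand; what a row does not reach is not made up. A row lasts 1/12 s, in which the tool goes at most 41.7 mm and 7.16 degrees, less where a joint would pass 70% of its speed; a pose out of reach is approached as far as the arm can. A call with a number of a shift or a turn outside -1 to 1 is refused whole. A call with a gripper value outside its range is refused whole. "jaw" is the gripper's target within -1 to 1 (shut at 1, half-way at 0, fully open at -1), set as the call begins (left out, the last holds). The fingers move at their own pace and stop on an object; "squeeze" is the grip in N (left out, the last holds). Time passes only in rows, so rows that do not move let the fingers close. It gives the time, the measured TCP pose, the force, the opening and the grip force at its end, in the units of the state.
- read_state(): the state, without advancing time (a new reading comes with each control period).
- capture(name): name is "side" or "top" or "wrist"; returns the picture (420x560x3 uint8, red, green, blue); there is no depth.
- camera_params(name): a dict with "fx", "fy", "cx", "cy" (pixels), "extrinsics" (4x4, takes a point from camera to world coordinates); the wrist camera has in their place "tool_from_camera" (4x4, takes a point from camera to tool coordinates, whose origin is the TCP and whose axes are the flange's). Camera axes: x right, y down, z forward; pixel columns grow to the right and rows downward; lengths in m; the calibration is good to about 2 mm. A picture is of the moment at which its call begins: read the wrist's pose just before it. camera_params takes no time and is no camera call.
- hand_in(): hands the job in; it is judged then, once.
The state is a dict: "clock": time; "qpos": joint angles; "joint_velocities": joint speeds; "effort": joint torques, N m; "ee_pos": TCP position; "ee_rot": TCP orientation; "ft_force": force on the tool from outside, world axes, zero at the start; "ft_torque": the same for the moment, N m; "finger_gap": finger opening in m; "gripper_force": force on a finger pad.
Only numpy, scipy, OpenCV 4.12 (cv2) and the standard library are available. Lean on these libraries where they do the work, as an engineer would, in place of code of your own. Each camera call takes 0.05 s, during which the arm holds its last target. There are 200 camera calls.

## Task

A clear moulded cover lies in the strain viewer on the desk, ready to be checked for stress. With the fingertips, push the upright pin of the viewer's lever round until the lever lies over the long mark of the scale and leave it there; then push the tint plate, which sticks out of the head's right side, fully home by its upright tab. Only push, and gently: grasp and lift nothing, do not shove the viewer along the desk or disturb the cover in it, and leave the things round about alone.

Things in the scene. Friction and masses are not known exactly. Their poses are not given: they have to be found in the camera images.
- strain_viewer: Desk-top strain viewer (polariscope), standing loose on rubber feet, 4 kg: a grey lamp base 225 x 190 x 28 mm with a round lit window, a grey column at the back, and a black round head 164 mm across and 30 mm thick, its upper face 145 mm above the desk. Origin on the desk straight under the head's centre; x points from the centre to the column (away from the scale), y to the side away from the tint plate, z up. The open space between base and head is 85 mm high.
- axis_top (a point): Centre of the head's upper face, 145 mm above the desk: the axis about which the aluminium ring with the lever turns. The ring is 120 mm across and stands 11 mm above that face.
- long_mark (a point): Outer end of the long white mark, on the rim of the head's upper face, 80 mm from the centre towards the viewer's own -x. The scale has one white line every 10 degrees, 80 degrees either way; only the middle one is long (18 mm, 3 mm wide; the others 6 mm), and it runs on down the outside of the rim.
- lever_pin (a point): Middle of the upright steel pin at the end of the ring's lever, 90 mm from the ring's axis, 171 mm above the desk. The pin is 10 to 12 mm thick and free from 160 to 191 mm above the desk. The lever, 8 mm wide, runs straight from the ring's centre line to the pin, 6 mm above the scale; the way round beside and above it is free.
- analyser (a joint): Angle of the ring and lever in rad: 0 with the lever exactly over the long mark; grows clockwise seen from above (the lever goes from the viewer's -x towards its +y). It starts between 0.5 and 1.2. Plain friction, about 1.5 N at the pin, in both directions; it stays where it is left. Stops at -1.4 and 1.4.
- plate_tab (a point): Centre of the tint plate's upright aluminium tab, 36 mm wide, 6 mm thick, its lower edge 116 mm and its top 160 mm above the desk. The tab faces the viewer's -y; it stands 90 mm from the head's centre when the plate is home.
- tint_plate (a joint): How far the tint plate is drawn out, in m: 0 when fully home against its stop (a gap of about 2 mm then remains between tab and slot), grows as it is drawn out to the viewer's -y. It starts 0.030 to 0.045 out. Plain friction of about 2 N; the stop is hard, and a push of 5 to 10 N is ample (over 25 N on any part of the viewer is forcing it).
- cover_center (a point): Centre of the loose clear plastic cover, 70 x 50 x 18 mm, 50 g, that lies on the lamp window between base and head.
- project_box: Bystander: black enclosure 89 x 103 x 33 mm, loose on the desk; origin under its centre.
- driver_grey: Bystander: grey screwdriver, 142 mm long, loose on the desk; origin under its centre.
- flux_bottle: Bystander: small white bottle, 21 mm across and 38 mm high, standing loose on the 3 mm cutting mat; origin under its centre.

How it is judged:
By the outcome, as a careful person would: the job done as asked, in the order asked, and still so for the second after the job is handed in, with the robot touching nothing.
It also fails if it takes over 48 s, if anything falls off the work surface, if the arm or the gripper's body presses on something with over 40 N, if the wrist force passes 120 N, or if a joint passes its speed limit or range.

## Working session

There is one attempt and no reset: what is moved stays moved. The work goes in short steps, Python scripts to look and compute and a tool call to move; the robot and the scene stay as the last step left them, time stands still between calls to the robot, and variables do not carry over. Pictures are saved under pics/ and viewed, at most 10 in all, crops included, and the job is handed in when it is done.

Besides the shell and the picture viewer there is one more tool, called after ">>>" as a command line: name --argument value ..., lists and objects as JSON in quotes. play_rows: Moves the arm, as the interface text tells. Its arguments: {"type":"object","properties":{"plan":{"type":"string"},"jaw":{"type":"number"},"squeeze":{"type":"number"}},"required":["plan"]}

```bash
mkdir -p pics
python3 - <<'E'
from station import *
import cv2
s=read_state();print(s['clock'],s['ee_pos'],s['ee_rot'],s['finger_gap'],tip_extent)
for n in('top','side'):
    cv2.imwrite(f'pics/{n}0.png',capture(n)[:,:,::-1]);p=camera_params(n);print(n,p)
E
```

```text
0.0 [ 0.16392523 -0.5245269   0.24439139] [-1.50802066e-01  9.88563529e-01  9.25533591e-04 -1.72922537e-04] 0.0855979311733928 0.014
top {'fx': 483.6294281310124, 'fy': 483.6294281310124, 'cx': 282.402812983978, 'cy': 204.68572247464763, 'extrinsics': array([[-0.30321344, -0.75914857,  0.57598182, -0.09630124],
       [-0.95292112,  0.24264513, -0.18183697,  0.18653624],
       [-0.00171791, -0.60400065, -0.79698197,  1.0028155 ],
       [ 0.        ,  0.        ,  0.        ,  1.        ]])}
side {'fx': 535.5789189019821, 'fy': 535.5789189019821, 'cx': 276.8936483656886, 'cy': 215.8914196256029, 'extrinsics': array([[ 0.67712936, -0.4350269 ,  0.59350436, -0.33593989],
       [-0.73575471, -0.41414518,  0.53586265, -0.77286051],
       [ 0.0126823 , -0.79952196, -0.60050295,  0.99630979],
       [ 0.        ,  0.        ,  0.        ,  1.        ]])}
```

View pics/top0.png

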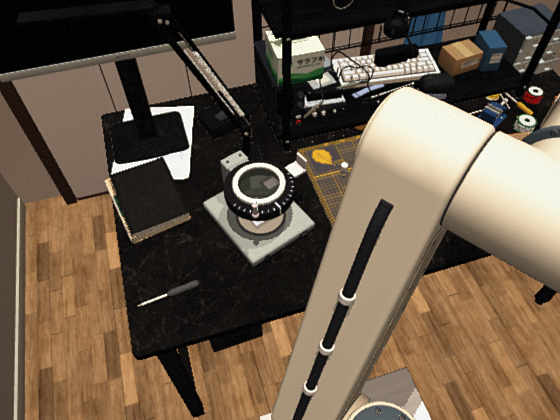

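View pics/side0.png

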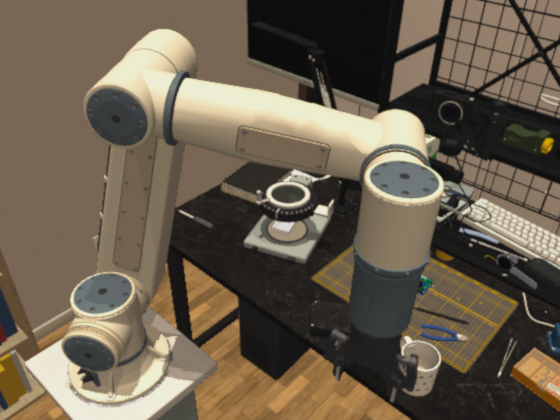

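Run:
```python
import cv2
a=cv2.imread('pics/top0.png')[135:270,190:330]
cv2.imwrite('pics/t1.png',cv2.resize(a,None,fx=5.6,fy=4.4 and 4.4,interpolation=cv2.INTER_CUBIC) if 0 else cv2.resize(a,None,fx=4.4,fy=4.4,interpolation=cv2.INTER_CUBIC))
b=cv2.imread('pics/side0.png')[155:265,235:350]
cv2.imwrite('pics/s1.png',cv2.resize(b,None,fx=5,fy=5,interpolation=cv2.INTER_CUBIC))
```

```text
(no output)
```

View pics/t1.png

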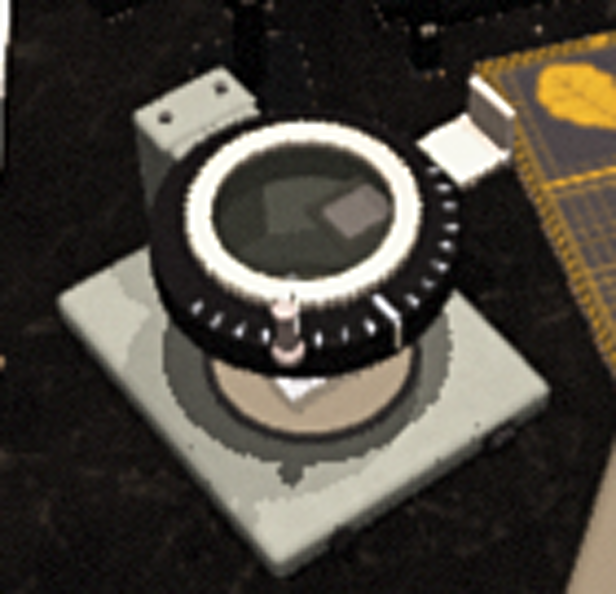

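View pics/s1.png

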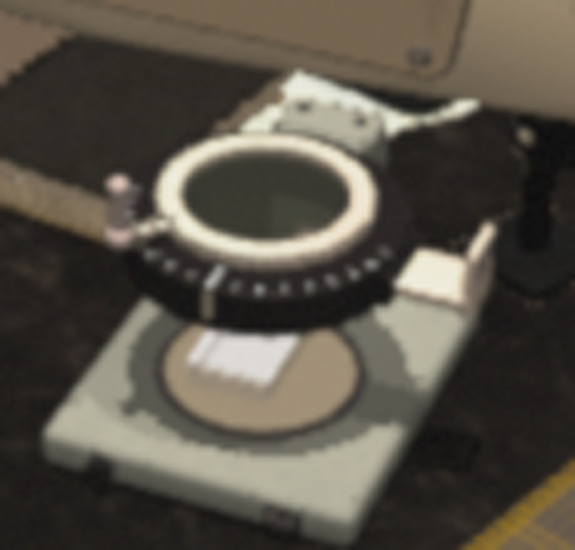

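```bash
cat > fit.py <<'E'
from station import *
import numpy as np
from scipy.optimize import least_squares
P={n:camera_params(n) for n in('top','side')}
def proj(n,X):
    p=P[n];E=p['extrinsics'];c=E[:3,:3].T@(np.array(X)-E[:3,3])
    return np.array([p['fx']*c[0]/c[2]+p['cx'],p['fy']*c[1]/c[2]+p['cy']])
S={'top':(4.4,190,135),'side':(5,235,155)}
def pix(n,u,v): s,a,b=S[n];return np.array([(u+.5)/s+a-.5,(v+.5)/s+b-.5])
def loc(q):
    x,y,t,an,d,xb=q
    return dict(ax=(0,0,.156),mark=(-.08,0,.145),
     ptop=(-.09*np.cos(an),.09*np.sin(an),.191),pbot=(-.09*np.cos(an),.09*np.sin(an),.160),
     tp=(.018,-.090-d,.16),tm=(-.018,-.090-d,.16),
     bl=(xb-.1125,.095,.028),br=(xb-.1125,-.095,.028),
     tbr=(xb-.1125,-.095,.028))
def w(q,L):
    c,s=np.cos(q[2]),np.sin(q[2]);return np.array([q[0]+c*L[0]-s*L[1],q[1]+s*L[0]+c*L[1],L[2]])
obs=[('top','ax',303,214),('top','mark',394,318),('top','ptop',288,308),('top','pbot',290,352),
('top','tp',475,78),('top','tm',514,113),('top','bl',283,572-12),('top','br',548,388),
('side','ax',266,195),('side','mark',210,288),('side','ptop',118,182),('side','pbot',120,238),
('side','tp',492,225),('side','tm',474,258),('side','bl',45,437),('side','br',345,518)]
def res(q):
    L=loc(q);return np.concatenate([proj(n,w(q,L[k]))-pix(n,u,v) for n,k,u,v in obs])
if __name__=='__main__':
    best=min((least_squares(res,[.5,.1,t,.8,.035,0],loss='soft_l1') for t in(-1,0,1)),key=lambda r:r.cost)
    q=best.x;print(q.round(4),best.cost)
    for o,r in zip(obs,best.fun.reshape(-1,2)):print(o[:2],r.round(1))
    L=loc(q);[print(k,w(q,L[k]).round(4)) for k in('ax','mark','ptop','tp','tm')]
E
python3 fit.py
```

```text
[0.5919 0.0263 0.3501 0.6898 0.037  0.0145] 7.286796850889541
('top', 'ax') [-0.  -0.5]
('top', 'mark') [0.7 1.1]
('top', 'ptop') [0.1 0.4]
('top', 'pbot') [ 0.3 -0.9]
('top', 'tp') [-0.5 -0.3]
('top', 'tm') [0.2 0.6]
('top', 'bl') [-1.5  1.3]
('top', 'br') [ 1.1 -0.7]
('side', 'ax') [-0.2 -0.4]
('side', 'mark') [-0.2 -0. ]
('side', 'ptop') [0.1 0.1]
('side', 'pbot') [-0.2 -1.6]
('side', 'tp') [ 0.5 -0.4]
('side', 'tm') [-0.1  0.1]
('side', 'bl') [-1.1 -1.1]
('side', 'br') [2.  0.4]
ax [0.5919 0.0263 0.156 ]
mark [ 0.5167 -0.0012  0.145 ]
ptop [0.507  0.0563 0.191 ]
tp [ 0.6523 -0.0868  0.16  ]
tm [ 0.6185 -0.0992  0.16  ]
```

>>> play_rows --plan "0 0 0 0 0 -0.022; -0.05 0.045 0 0 0 0; -0.05 0.045 0 0 0 0; -0.05 0.045 0 0 0 0; -0.05 0.045 0 0 0 0" --jaw 1 --squeeze 20

```text
clock: 0.52
ee_pos: [0.2274, -0.4048, 0.2447]
ee_rot: [-0.173, 0.985, 0.001, -0.0]
ft_force: [1.3, 0.1, -0.0]
finger_gap: 0.0257
gripper_force: 0.0
```

>>> play_rows --plan "-0.05 0.045 0 0 0 0; -0.05 0.045 0 0 0 0; -0.05 0.045 0 0 0 0; -0.05 0.045 0 0 0 0; -0.05 0.045 0 0 0 0"

```text
clock: 0.93
ee_pos: [0.3064, -0.2561, 0.2451]
ee_rot: [-0.173, 0.985, 0.0, -0.0]
ft_force: [0.5, 0.4, 0.5]
finger_gap: -0.0001
gripper_force: 0.0
```

>>> play_rows --plan "-0.05 0.045 0 0 0 0; -0.05 0.045 0 0 0 0; -0.05 0.045 0 0 0 0; -0.04 0.045 0 0 0 0; 0 0 0 0 0 0"

```text
clock: 1.35
ee_pos: [0.366, -0.1371, 0.2449]
ee_rot: [-0.176, 0.984, 0.001, 0.0]
ft_force: [0.1, -0.2, 0.1]
finger_gap: -0.0001
gripper_force: 0.0
```

```bash
cat > loc.py <<'E'
from station import *
import numpy as np
from scipy.spatial.transform import Rotation as R
def st(V=(.5919,.0263,.3501)):
    s=read_state();p=s['ee_pos'];c,q=np.cos(V[2]),np.sin(V[2]);dx,dy=p[0]-V[0],p[1]-V[1]
    M=R.from_quat(s['ee_rot']).as_matrix()
    f=s['ft_force']
    print('t',round(s['clock'],2),'local mm',np.round([1e3*(c*dx+q*dy),1e3*(-q*dx+c*dy),1e3*p[2]],1),'world',np.round(p,4),'yaw err',round(np.degrees(np.arctan2(M[1,1],M[0,1])-V[2])-90,2),'tilt',M[:,2].round(3),'F',np.round(f,2),'gap',round(s['finger_gap'],4),tip_extent)
if __name__=='__main__':st()
E
python3 loc.py
```

```text
t 1.35 local mm [-268.3  -76.   244.9] world [ 0.366  -0.1371  0.2449] yaw err 0.18 tilt [-0.     0.001 -1.   ] F [ 0.09 -0.2   0.12] gap -0.0001 0.014
```

>>> play_rows --plan "-0.053 0.053 0 0 0 0; -0.053 0.053 0 0 0 0; -0.053 0.053 0 0 0 0; -0.053 0.053 0 0 0 0; -0.053 0.053 0 0 0 0"

```text
clock: 1.77
ee_pos: [0.4441, 0.0307, 0.2452]
ee_rot: [-0.174, 0.985, 0.0, -0.0]
ft_force: [0.4, -1.5, 0.4]
finger_gap: 0.0001
gripper_force: 0.0
```

>>> play_rows --plan "-0.053 0.053 0 0 0 0; -0.053 0.053 0 0 0 0; 0 0 0.04 0 0 0; 0 0 0.04 0 0 0; 0 0 0 0 0 0"

```text
clock: 2.18
ee_pos: [0.4733, 0.0969, 0.2009]
ee_rot: [-0.174, 0.985, -0.0, -0.004]
ft_force: [-0.5, -1.1, -0.1]
finger_gap: -0.0002
gripper_force: 0.0
```

Run:
```python
from loc import *
import cv2
st()
a=capture('side')[100:290,190:400,::-1];b=capture('wrist')[:,:,::-1]
a=cv2.resize(a,None,fx=2.2,fy=2.2,interpolation=3);a=cv2.resize(a,(400,362));b=cv2.resize(b,(400,300))
a=np.vstack([a,np.zeros((600-362,400,3),np.uint8)]);b=np.vstack([b,np.zeros((300,400,3),np.uint8)])
cv2.imwrite('pics/c2.png',np.hstack([a,b]))
```

```text
t 2.18 local mm [-87.2 107.  200.9] world [0.4733 0.0969 0.2009] yaw err -0.05 tilt [-0.008 -0.002 -1.   ] F [-0.54 -1.07 -0.14] gap -0.0002 0.014
```

View pics/c2.png

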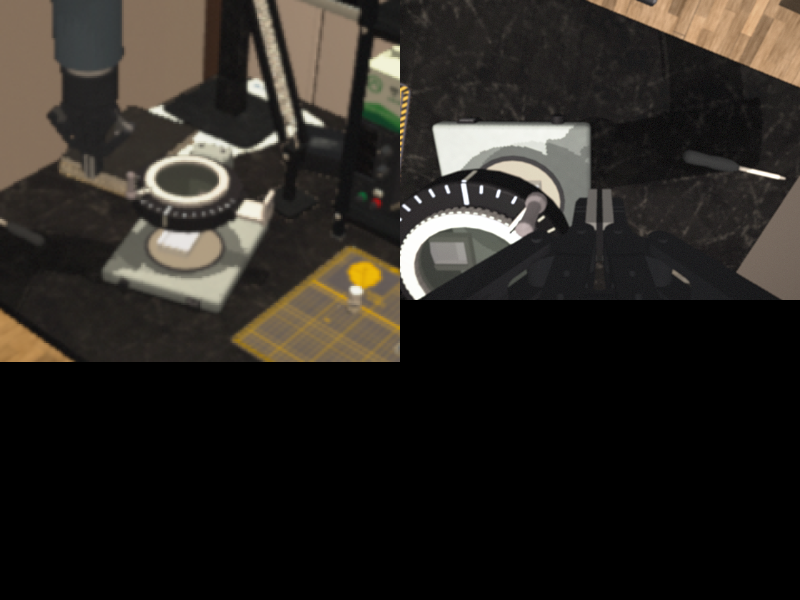

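>>> play_rows --plan "-0.024 0 0.011 0 0 0; 0 -0.02 0.011 0 0 0; 0 -0.02 0 0 0 0; 0 -0.01 0 0 0 0; 0 0 0 0 0 0"

```text
clock: 2.7
ee_pos: [0.4959, 0.0762, 0.1951]
ee_rot: [-0.173, 0.985, -0.0, 0.001]
ft_force: [0.4, 0.0, -0.7]
finger_gap: -0.0001
gripper_force: 0.0
```

>>> play_rows --plan "0.002 -0.01 0 0 0 0; 0.003 -0.01 0 0 0 0; 0.003 -0.01 0 0 0 0; 0.003 -0.01 0 0 0 0; 0.003 -0.01 0 0 0 0"

```text
clock: 3.12
ee_pos: [0.496, 0.0518, 0.1944]
ee_rot: [-0.174, 0.985, 0.001, -0.001]
ft_force: [-2.7, 1.8, 1.1]
finger_gap: -0.0001
gripper_force: 1.6
```

>>> play_rows --plan "0.003 -0.01 0 0 0 0; 0.003 -0.01 0 0 0 0; 0.003 -0.01 0 0 0 0; 0 0 0 0 0 0; 0 0 0 0 0 0"

```text
clock: 3.53
ee_pos: [0.4989, 0.0357, 0.1945]
ee_rot: [-0.173, 0.985, -0.0, 0.001]
ft_force: [-0.6, -0.5, -0.3]
finger_gap: 0.0002
gripper_force: 0.0
```

Run:
```python
from loc import *
import cv2
st()
b=capture('wrist')[:,:,::-1]; cv2.imwrite('pics/w3full.png',b); print(camera_params('wrist'))
cv2.imwrite('pics/w3.png',cv2.resize(b[140:420,60:440],None,fx=2,fy=2,interpolation=2))
```

```text
t 3.53 local mm [-84.1  40.7 194.5] world [0.4989 0.0357 0.1945] yaw err -0.1 tilt [ 0.001 -0.    -1.   ] F [-0.64 -0.52 -0.27] gap 0.0002 0.014
{'fx': 368.0570932964515, 'fy': 368.0570932964515, 'cx': 278.96924784833004, 'cy': 208.77915275695906, 'tool_from_camera': array([[-9.98689694e-04, -9.47334093e-01, -3.20245404e-01,
         8.30484365e-02],
       [ 9.99999427e-01, -8.22356293e-04, -6.85858299e-04,
         6.37053119e-04],
       [ 3.86381126e-04, -3.20245906e-01,  9.47334371e-01,
        -1.28817109e-01],
       [ 0.00000000e+00,  0.00000000e+00,  0.00000000e+00,
         1.00000000e+00]])}
```

View pics/w3.png

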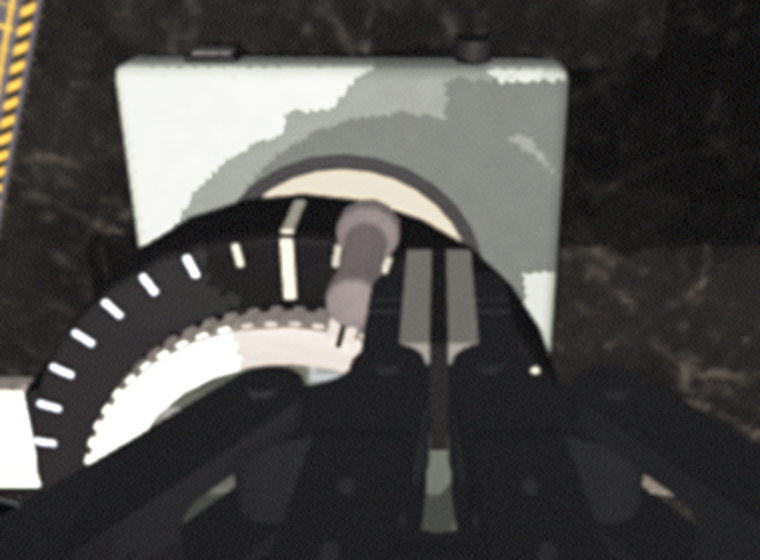

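```bash
cat > wr.py <<'E'
from loc import *
def pt(u,v,z,s=2,o=(60,140)):
    st_=read_state();p=camera_params('wrist');T=p['tool_from_camera']
    u=(u+.5)/s+o[0]-.5;v=(v+.5)/s+o[1]-.5
    d=np.array([(u-p['cx'])/p['fx'],(v-p['cy'])/p['fy'],1])
    M=R.from_quat(st_['ee_rot']).as_matrix()
    d=M@T[:3,:3]@d;o_=M@T[:3,3]+st_['ee_pos']
    w=o_+d*(z-o_[2])/d[2];V=(.5919,.0263,.3501);c,q=np.cos(V[2]),np.sin(V[2]);dx,dy=w[0]-V[0],w[1]-V[1]
    return np.round([1e3*(c*dx+q*dy),1e3*(-q*dx+c*dy)],1)
E
python3 - <<'E'
from wr import *
for n,u,v,z in [('mark outer',287,237,.145),('mark inner',290,299,.145),('pin base',368,222,.160),('pin top',350,299,.191),('base TL',117,62,.028),('base TR',567,66,.028),('tick+10 out',335,243,.145),('tick+10in',336,265,.145),('tick-10 out',236,243,.145),('tick-10in',240,267,.145)]: print(n,pt(u,v,z))
E
```

```text
mark outer [-78.9   0.7]
mark inner [-60.    0.3]
pin base [-90.4  24.2]
pin top [-87.7  23.2]
base TL [-100.3  -90.4]
base TR [-98.2  93.9]
tick+10 out [-77.1  13.5]
tick+10in [-70.5  13.5]
tick-10 out [-77.2 -13.1]
tick-10in [-69.9 -12.7]
```

>>> play_rows --plan "0.002 -0.009 0 0 0 0; 0.002 -0.009 0 0 0 0; 0.002 -0.008 0 0 0 0; 0.002 -0.006 0 0 0 0; 0 -0.004 0 0 0 0"

```text
clock: 4.0
ee_pos: [0.5009, 0.0174, 0.1944]
ee_rot: [-0.173, 0.985, 0.0, 0.0]
ft_force: [-0.8, 1.2, 0.5]
finger_gap: -0.0001
gripper_force: 0.7
```

>>> play_rows --plan "0 -0.002 0 0 0 0; 0 0 0 0 0 0; 0 0 0 0 0 0"

```text
clock: 4.25
ee_pos: [0.5011, 0.0167, 0.1943]
ee_rot: [-0.174, 0.985, -0.0, -0.0]
ft_force: [1.5, 0.4, 1.2]
finger_gap: 0.0001
gripper_force: 0.1
```

Run:
```python
from loc import *
import cv2
st()
b=capture('wrist')[:,:,::-1]
cv2.imwrite('pics/w4.png',cv2.resize(b[220:330,200:340],None,fx=5,fy=5,interpolation=2))
```

```text
t 4.25 local mm [-88.6  22.1 194.3] world [0.5011 0.0167 0.1943] yaw err -0.08 tilt [-0. -0. -1.] F [1.48 0.36 1.15] gap 0.0001 0.014
```

View pics/w4.png

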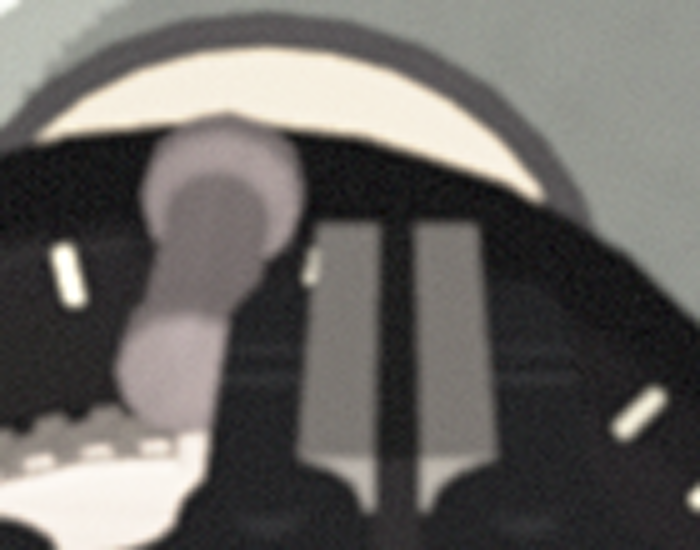

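Run:
```python
from wr import *
o=dict(s=5,o=(200,220))
for n,u,v,z in [('collar',222,192,.160),('pin low',217,215,.163),('pin top left edge',115,370,.191),('tick -10 out',65,246,.145),('tick -10 in',75,305,.145),('tick+10 out? left edge vis',307,275,.145),('t30',620,435,.145),('t30o',660,390,.145)]: print(n,pt(u,v,z,**o))
```

```text
collar [-91.1   5.5]
pin low [-90.1   5.3]
pin top left edge [-90.2  -0.5]
tick -10 out [-77.3 -13.3]
tick -10 in [-70.1 -12.6]
tick+10 out? left edge vis [-73.7  12.8]
t30 [-53.5  47.6]
t30o [-59.3  51.8]
```

>>> play_rows --plan "0 -0.004 0 0 0 0; 0 -0.003 0 0 0 0; 0 -0.002 0 0 0 0; 0 0 0 0 0 0; 0 0 0 0 0 0"

```text
clock: 4.72
ee_pos: [0.5026, 0.0126, 0.1942]
ee_rot: [-0.173, 0.985, -0.0, -0.0]
ft_force: [-1.0, 0.5, 0.0]
finger_gap: -0.0003
gripper_force: 0.4
```

Run:
```python
from loc import *
import cv2
st()
b=capture('wrist')[:,:,::-1]
cv2.imwrite('pics/w5.png',cv2.resize(b[220:330,200:340],None,fx=5,fy=5,interpolation=2))
```

```text
t 4.72 local mm [-88.6  17.7 194.2] world [0.5026 0.0126 0.1942] yaw err -0.08 tilt [-0. -0. -1.] F [-1.01  0.53  0.05] gap -0.0003 0.014
```

View pics/w5.png

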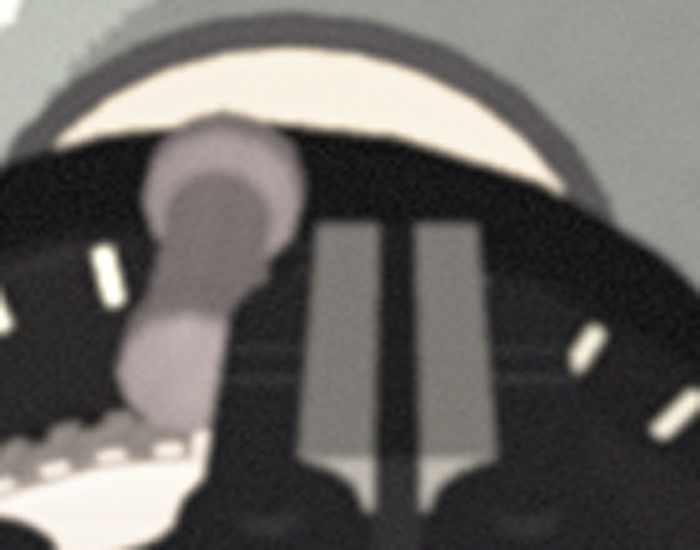

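Run:
```python
from wr import *
from scipy.optimize import least_squares
o=dict(s=5,o=(200,220))
T=[(100,248,-10,77),(119,304,-10,71),(598,326,30,77),(579,370,30,71)]
P=np.array([pt(u,v,.145,**o) for u,v,_,_ in T])
pins=[pt(222,192,.160,**o),pt(217,213,.163,**o)]
print(P,pins)
a=np.radians([t[2] for t in T])
f=lambda q:np.r_[[p@np.array([np.sin(an+q[2]),np.cos(an+q[2])])-q[0]*np.sin(an+q[2])-q[1]*np.cos(an+q[2]) for p,an in zip(P,a)],np.array(q[:2])*.3]
r=least_squares(f,[0,0,0]);print(r.x,np.degrees(r.x[2]),r.cost)
for p in pins:
    d=p-r.x[:2];print(np.degrees(np.arctan2(d[1],-d[0])-r.x[2]))
```

```text
[[-76.9 -13.9]
 [-70.1 -12.2]
 [-67.3  40.3]
 [-61.7  38.3]] [array([-91. ,   1.1]), array([-90.3,   0.9])]
[2.37335216 0.2392515  0.00289693] 0.16598192705060297 0.6622845529371563
0.36217582098580264
0.24252233035398824
```

>>> play_rows --plan "0 -0.001 0 0 0 0; 0 0 0 0 0 0; 0 0.01 0 0 0 0; 0 0.03 0 0 0 0; 0 0.04 0 0 0 0"

```text
clock: 5.18
ee_pos: [0.4893, 0.0496, 0.1943]
ee_rot: [-0.173, 0.985, -0.0, 0.0]
ft_force: [0.3, -0.6, 0.1]
finger_gap: -0.0
gripper_force: 0.0
```

>>> play_rows --plan "0.02 0.02 -0.05 0 0 0; 0.02 0 -0.06 0 0 0; 0.02 0 -0.02 0 0 0; 0 0 0 0 0 0; 0 0 0 0 0 0"

```text
clock: 5.6
ee_pos: [0.4576, 0.0492, 0.2598]
ee_rot: [-0.174, 0.985, 0.0, 0.001]
ft_force: [-0.1, -0.4, -1.6]
finger_gap: 0.0001
gripper_force: 0.0
```

Run:
```python
from loc import *
import cv2
st()
b=capture('wrist')[:,:,::-1]
c=capture('top')[:,:,::-1]; cv2.imwrite('pics/top6.png',c)
cv2.imwrite('pics/w6.png',cv2.resize(b[180:380,40:300],None,fx=3,fy=3,interpolation=2))
```

```text
t 5.6 local mm [-118.3   67.6  259.8] world [0.4576 0.0492 0.2598] yaw err -0.06 tilt [ 0.002  0.001 -1.   ] F [-0.13 -0.35 -1.56] gap 0.0001 0.014
```

View pics/w6.png

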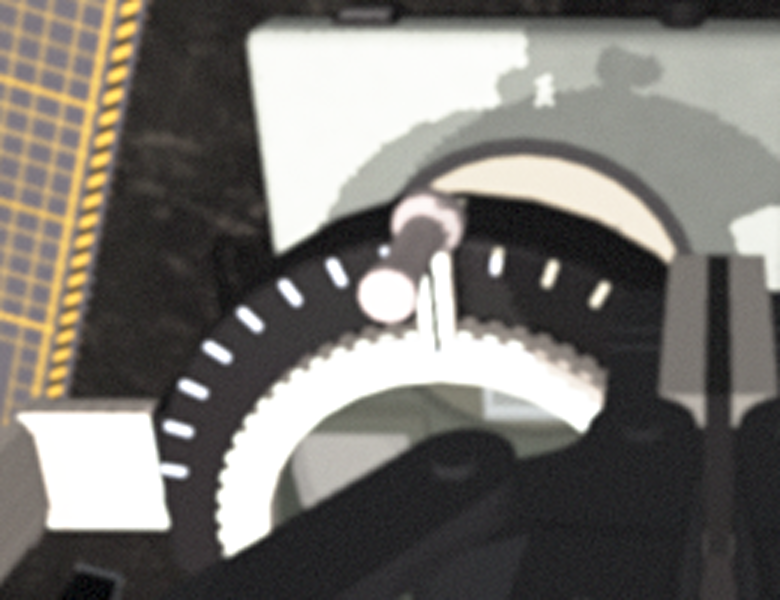

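Run:
```python
from wr import *
from scipy.optimize import least_squares
o=dict(s=3,o=(40,180))
T=[(600,294,30),(550,275,20),(497,262,10),(337,272,-20),(290,293,-30),(249,319,-40),(216,352,-50),(192,389,-60),(178,429,-70),(173,470,-80)]
P=np.array([pt(u,v,.145,**o) for u,v,_ in T]);a=np.radians([t[2] for t in T])
# ticks: centres at radius ~74
f=lambda q:(P-np.c_[q[0]-q[3]*np.cos(a+q[2]),q[1]+q[3]*np.sin(a+q[2])]).ravel()
r=least_squares(f,[0,0,0,75]);print(r.x,np.degrees(r.x[2]),r.cost,f(r.x).round(1))
for u,v,z in [(427,220,.160),(387,295,.191),(435,252,.145),(448,255,.145),(457,345,.145)]:
    p=pt(u,v,z,**o);d=p-r.x[:2];print(p,np.hypot(*d),np.degrees(np.arctan2(d[1],-d[0])-r.x[2]))
```

```text
[-3.82628694e-01 -3.41935510e-01  1.15913473e-02  7.63377224e+01] 0.6641352778645753 0.25581834325936836 [-0.3  0.1  0.2  0.   0.2  0.1 -0.1  0.   0.1 -0.1 -0.1 -0.2  0.  -0.3
  0.  -0.2  0.   0.1 -0.2  0.4]
[-93.6   2.1] 93.24935046575067 0.8364499169397852
[-91.9   1.7] 91.54014830354659 0.6140360314037855
[-77.9  -1.1] 77.52107788211738 -1.2244291919517927
[-77.1   2. ] 76.75310887563832 1.0843782666661088
[-52.    2.3] 51.68493826838482 2.2658817844326116
```

Run:
```python
from fit import *
def g(n,u,v,z=0):
    p=P[n];E=p['extrinsics'];d=E[:3,:3]@np.array([(u-p['cx'])/p['fx'],(v-p['cy'])/p['fy'],1]);o=E[:3,3];return (o+d*(z-o[2])/d[2]).round(3)
print(g('side',364,221),g('side',343,207),g('top',248,150),g('top',288,148),g('top',345,167),g('top',310,150))
```

```text
[ 0.814 -0.095  0.   ] [ 0.828 -0.004  0.   ] [ 0.844 -0.008  0.   ] [ 0.817 -0.119  0.   ] [ 0.7   -0.247  0.   ] [ 0.791 -0.176  0.   ]
```

>>> play_rows --plan "0 -0.07 0 0 0 0; 0 -0.07 0 0 0 0; 0 -0.07 0 0 0 0; 0 -0.07 0 0 0 0; 0 -0.07 0 0 0 0"

```text
clock: 6.12
ee_pos: [0.5175, -0.1172, 0.2577]
ee_rot: [-0.174, 0.985, 0.0, -0.001]
ft_force: [1.8, 1.0, -1.0]
finger_gap: -0.0002
gripper_force: 0.0
```

>>> play_rows --plan "-0.03 -0.06 0 0 0 0; -0.05 -0.05 0 0 0 0; -0.05 -0.03 0 0 0 0; 0 0 0 0 0 0; 0 0 0 0 0 0"

```text
clock: 6.53
ee_pos: [0.603, -0.1597, 0.2555]
ee_rot: [-0.173, 0.985, 0.001, -0.003]
ft_force: [-0.2, 0.1, -0.4]
finger_gap: -0.0
gripper_force: 0.0
```

Run:
```python
from loc import *
import cv2
st()
a=capture('side')[60:340,130:500,::-1];cv2.imwrite('pics/s7.png',cv2.resize(a,None,fx=2,fy=2,interpolation=2))
```

```text
t 6.53 local mm [ -53.4 -178.5  255.5] world [ 0.603  -0.1597  0.2555] yaw err -0.15 tilt [-0.006  0.    -1.   ] F [-0.2   0.12 -0.36] gap -0.0 0.014
```

View pics/s7.png

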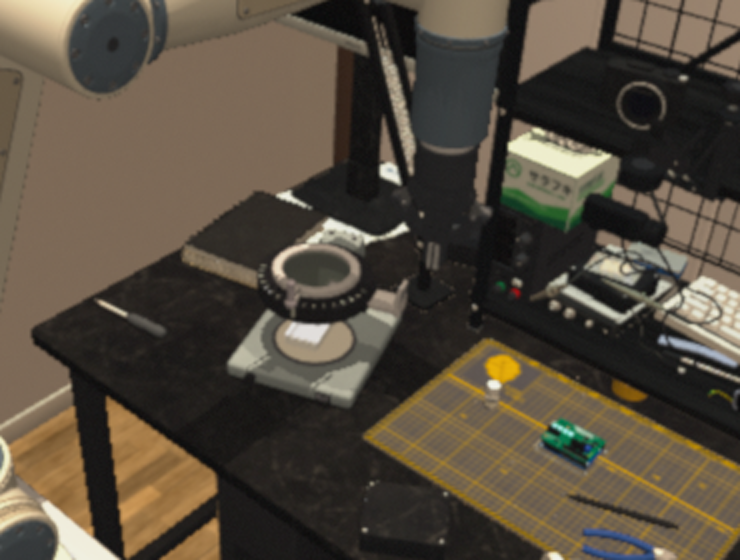

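>>> play_rows --plan "-0.05 0 0 0 0 0; -0.05 0 0 0 0 0; 0 0 0.05 0 0 0; 0 0 0.05 0 0 0; 0 0 0.05 0 0 0"

```text
clock: 7.0
ee_pos: [0.6491, -0.1413, 0.1837]
ee_rot: [-0.174, 0.985, -0.0, 0.001]
ft_force: [0.6, -0.0, -0.4]
finger_gap: 0.0
gripper_force: 0.0
```

>>> play_rows --plan "0 0 0.03 0 0 0; 0 0 0.01 0 0 0; 0 0 0 0 0 0; 0 0 0 0 0 0"

```text
clock: 7.33
ee_pos: [0.6495, -0.142, 0.1657]
ee_rot: [-0.174, 0.985, -0.0, 0.001]
ft_force: [-0.5, 0.4, 0.5]
finger_gap: 0.0002
gripper_force: 0.0
```

Run:
```python
from loc import *
import cv2
st()
a=capture('side')[150:290,230:400,::-1];b=capture('wrist')[:,:,::-1]
a=cv2.resize(a,(400,330),interpolation=2);b=cv2.resize(b[100:420,200:560],(400,356),interpolation=2)
a=np.vstack([a,np.zeros((26,400,3),np.uint8)])
cv2.imwrite('pics/c8.png',np.hstack([a,b]))
```

```text
t 7.33 local mm [  -3.6 -177.8  165.7] world [ 0.6495 -0.142   0.1657] yaw err -0.04 tilt [ 0.002 -0.001 -1.   ] F [-0.5   0.4   0.51] gap 0.0002 0.014
```

View pics/c8.png

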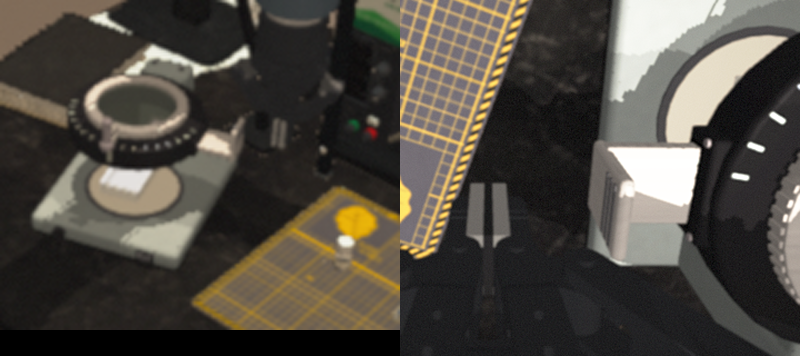

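>>> play_rows --plan "-0.007 0 0.01 0 0 0; 0 0.01 0.01 0 0 0; 0 0.02 0 0 0 0; 0 0.02 0 0 0 0; 0 0 0 0 0 0"

```text
clock: 7.85
ee_pos: [0.6436, -0.1151, 0.1545]
ee_rot: [-0.174, 0.985, 0.0, 0.0]
ft_force: [0.2, -0.1, 0.1]
finger_gap: 0.0002
gripper_force: 0.0
```

>>> play_rows --plan "0 0.008 0 0 0 0; 0 0.008 0 0 0 0; 0 0.008 0 0 0 0; 0 0.008 0 0 0 0; 0 0.008 0 0 0 0"

```text
clock: 8.27
ee_pos: [0.6374, -0.0986, 0.1545]
ee_rot: [-0.173, 0.985, -0.0, 0.0]
ft_force: [0.9, -1.0, 0.8]
finger_gap: -0.0
gripper_force: 1.0
```

>>> play_rows --plan "0 0.008 0 0 0 0; 0 0.008 0 0 0 0; 0 0.008 0 0 0 0; 0 0 0 0 0 0"

```text
clock: 8.6
ee_pos: [0.633, -0.0864, 0.1545]
ee_rot: [-0.174, 0.985, 0.0, 0.0]
ft_force: [-0.1, 0.0, 0.2]
finger_gap: 0.0003
gripper_force: 0.0
```

```bash
python3 loc.py
```

```text
t 8.6 local mm [  -0.  -120.   154.5] world [ 0.633  -0.0864  0.1545] yaw err -0.04 tilt [ 0.  0. -1.] F [-0.12  0.01  0.23] gap 0.0003 0.014
```

>>> play_rows --plan "0 0.005 0 0 0 0; 0 0.005 0 0 0 0; 0 0.005 0 0 0 0; 0 0.004 0 0 0 0; 0 0.003 0 0 0 0"

```text
clock: 9.02
ee_pos: [0.6294, -0.0767, 0.1544]
ee_rot: [-0.174, 0.985, -0.0, 0.0]
ft_force: [1.4, -1.6, 0.4]
finger_gap: 0.0002
gripper_force: 0.9
```

>>> play_rows --plan "0 0.002 0 0 0 0; 0 0.002 0 0 0 0; 0 0 0 0 0 0"

```text
clock: 9.27
ee_pos: [0.6286, -0.0749, 0.1543]
ee_rot: [-0.174, 0.985, 0.0, -0.0]
ft_force: [1.0, -0.7, 0.4]
finger_gap: 0.0
gripper_force: 0.6
```

```bash
python3 loc.py
```

```text
t 9.27 local mm [  -0.2 -107.6  154.3] world [ 0.6286 -0.0749  0.1543] yaw err -0.07 tilt [-0.  0. -1.] F [ 0.99 -0.71  0.4 ] gap 0.0 0.014
```

Now in 0.5 mm steps until the force rises.

>>> play_rows --plan "0 0.001 0 0 0 0; 0 0.001 0 0 0 0"

```text
clock: 9.43
ee_pos: [0.6286, -0.0747, 0.1544]
ee_rot: [-0.173, 0.985, -0.001, 0.0]
ft_force: [2.7, -5.0, -0.3]
finger_gap: 0.0001
gripper_force: 2.8
```

>>> play_rows --plan "0 0.001 0 0 0 0; 0 0.001 0 0 0 0"

```text
clock: 9.6
ee_pos: [0.6285, -0.0746, 0.1544]
ee_rot: [-0.173, 0.985, -0.001, 0.0]
ft_force: [5.5, -8.3, -1.9]
finger_gap: 0.0001
gripper_force: 4.3
```

```bash
python3 loc.py
```

```text
t 9.6 local mm [  -0.2 -107.3  154.4] world [ 0.6285 -0.0746  0.1544] yaw err -0.1 tilt [ 0.001 -0.002 -1.   ] F [ 5.53 -8.31 -1.91] gap 0.0001 0.014
```

>>> play_rows --plan "0 -0.006 0 0 0 0; 0 -0.03 0 0 0 0; 0 -0.06 0 0 0 0; 0 -0.05 -0.04 0 0 0; 0 0 -0.07 0 0 0"

```text
clock: 10.02
ee_pos: [0.651, -0.1451, 0.2039]
ee_rot: [-0.172, 0.985, 0.002, -0.006]
ft_force: [0.7, -0.3, -1.2]
finger_gap: 0.0001
gripper_force: 0.0
```

>>> play_rows --plan "0.03 -0.03 -0.06 0 0 0; 0.05 -0.05 0 0 0 0; 0.05 -0.05 0 0 0 0; 0 0 0 0 0 0; 0 0 0 0 0 0"

```text
clock: 10.43
ee_pos: [0.6131, -0.2269, 0.2391]
ee_rot: [-0.172, 0.985, 0.001, -0.0]
ft_force: [0.8, 0.5, -0.3]
finger_gap: -0.0002
gripper_force: 0.0
```

Run:
```python
from fit import *
from loc import st
import cv2
st()
q=[.5919,.0263,.3501,0.005,0,.0145]
for n in('top','side'):
    b=capture(n)[:,:,::-1].copy();cv2.imwrite(f'pics/{n}9.png',b);a=cv2.imread(f'pics/{n}0.png')
    e,f=[proj(n,w(q,(0,-y,.16))) for y in(.130,.093)]
    print(n,'tab at start',e.round(1),'home',f.round(1))
    # brightness along line of tab travel at z=.16
    for im in(a,b):
        g=cv2.cvtColor(im,cv2.COLOR_BGR2GRAY).astype(np.float32)
        ys=np.arange(.080,.145,.0025);uv=np.array([proj(n,w(q,(-.008,-y,.152))) for y in ys],np.float32)
        print([int(x) for x in cv2.remap(g,uv[:,:1],uv[:,1:],1).ravel()])
    # viewer shift: phase correlation of base patch
    c=[proj(n,w(q,(-.085,0,.028))).astype(int)][0];x,y=c
    A,B=[cv2.cvtColor(i,cv2.COLOR_BGR2GRAY)[y-4:y+30,x-40:x+40].astype(np.float32) for i in(a,b)]
    print('shift',cv2.phaseCorrelate(A,B))
```

```text
t 10.43 local mm [ -67.  -245.1  239.1] world [ 0.6131 -0.2269  0.2391] yaw err -0.24 tilt [-0.001  0.001 -1.   ] F [ 0.85  0.51 -0.31] gap -0.0002 0.014
top tab at start [302.8 155.8] home [290.5 162.9]
[247, 251, 247, 246, 246, 246, 246, 246, 246, 245, 241, 228, 170, 89, 84, 87, 88, 88, 90, 153, 241, 216, 119, 91, 99, 89]
[215, 216, 216, 217, 219, 219, 220, 221, 221, 222, 222, 222, 224, 225, 225, 226, 227, 226, 227, 228, 228, 229, 230, 230, 231, 231]
shift ((-27.157784062021108, 6.972386572064096), 0.11817551685704125)
side tab at start [332.5 203. ] home [319.5 199.8]
[40, 38, 36, 35, 42, 67, 89, 103, 114, 123, 124, 113, 111, 119, 125, 117, 138, 164, 147, 110, 85, 78, 61, 34, 31, 31]
[29, 45, 79, 101, 99, 81, 70, 75, 64, 43, 33, 31, 34, 36, 34, 28, 23, 22, 23, 25, 26, 29, 28, 31, 30, 31]
shift ((0.3277571446680696, 0.17614339113265842), 0.6457821157243516)
```

```bash
python3 -c "
from station import *
print(hand_in())"
```

```text
the job is handed in; nothing more can be done
None
```

I pushed the lever over the long mark (within about 1° by the wrist camera, checked before the plate push), then pushed the tint plate in until it met a hard stop at about 10 N (side camera: within about 2 mm of home), backed the arm clear and handed in at about 10.4 s; I viewed 11 pictures, one over the limit of 10.

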